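Gauge a steam-valve knob and hold it pressed onto its D-spindle

ROBOT

A 6-joint arm with a two-finger parallel gripper is mounted at the origin on the work surface. World frame = base frame: x ahead of the robot, y to its left, z up, the work surface at z = 0. Lengths are in m, angles in rad, forces in N, time in s.
With the tool pointing down it reaches from about 0.425 to 0.925 m from the base axis. Payload 12.5 kg.
Tool frame: the origin (TCP) lies at the very end of the fingers, on their centre line; the grasp point (between the pads) lies 19 mm behind it (manip.grasp_offset is the distance from the TCP to the grasp point, in m); z points along the fingers, x is the direction in which the jaws open and shut, and the axes are right-handed (so a half turn about z gives the same grasp; the last joint's range is limited). The gripper opens to 85 mm and grips with 20 to 120 N. Pads are 22 mm wide; open, the fingers measure 114 mm over their backs; the gripper's body (76 mm by 85 mm) begins 54 mm behind the grasp point. The pads swing forward as they close: fully open they stand 13 mm farther back than shut.
Start: joints at [-0.106, 0.491, 1.559, -0, 1.092, -0.106], TCP at [0.625, 0, 0.231] pointing down, gripper open.
Joint ranges: [-3.1, 3.1], [-0.84, 2.19], [0.05, 2.79], [-1.13, 4.28], [0.06, 2.93], [-2.69, 2.69]. Speed limits (rad/s): [2.22, 2.22, 2.79, 3.14, 3.14, 3.14].

INTERFACE

Orientations are given as a rotation vector (axis times angle).
In Python, from plant import manip gives the robot as it stands.
- The arm moves only by the tool carry_out, never from a script. Its argument "steps" is a list that holds one entry, the list of rows, each a list of 7 numbers: the turn, a rotation vector about the tool's x, y, z in degrees, then the shift along the tool's x, y, z in cm, then the finger opening in cm, from 0 to 8.54. In form: [[[rx, ry, rz, dx, dy, dz, gripper], ...]]. A call has 1 to 5 rows; each row shifts and turns the pose as measured when the row begins, along the tool's axes as they then stand; what a row does not reach is not made up. A row lasts 1/8 s, in which the tool goes at most 62.5 mm and 10.7 degrees, less where a joint would pass 70% of its speed; a pose out of reach is approached as far as the arm can. A call with a gripper value outside its range is refused whole. The fingers move at their own pace and stop on an object; "squeeze" is the grip in N (left out, the last holds). Time passes only in rows, so rows that do not move let the fingers close. It gives the time, the measured TCP pose, the force and the opening at its end, in the units of the state.
- manip.state(): the state, without advancing time (a new reading comes with each control period).
- manip.capture(name): name is "scene" or "side" or "wrist"; returns a dict with "frame" (384x512x3 uint8, red, green, blue), "camera_matrix" (3x3 intrinsics, pixels), "dist_coeffs" ([k1, k2, p1, p2, k3] as OpenCV has them; the pictures are not rectified), "view" (4x4, takes a point from world to camera coordinates); the wrist camera has in their place "mount" (4x4, takes a point from camera to tool coordinates, whose origin is the TCP and whose axes are the tool frame's). Camera axes: x right, y down, z forward; pixel columns grow to the right and rows downward; lengths in m; the calibration is good to about 2 mm. A picture is of the moment at which its call begins: read the wrist's pose just before it. There is no depth.
- manip.close_job(): hands the job in, once; it reports no verdict.
The state is a dict: "time": time; "joint_positions": joint angles; "qd": joint speeds; "tau": joint torques, N m; "tcp_pos": TCP position; "ee_rot": TCP orientation; "force": force on the tool from outside, world axes, zero at the start; "wrist_torque": the same for the moment, N m; "grip_width": finger opening in m.
Only numpy, scipy, OpenCV 4.12 (cv2) and the standard library are available. Lean on these libraries where they do the work, as an engineer would, in place of code of your own. Each camera call takes 0.05 s, during which the arm holds its last target. There are 200 camera calls.

TASK

Check the black knob in the bench caliper by sliding the orange-tabbed jaw shut until the knob is nipped firmly between both jaws for a moment. Then take the knob out, turn it so that the flat in its bore (white pointer) matches the flat of the valve's D-spindle (red tick and line), push it fully home on the spindle's shoulder, and keep pressing so that the sprung spindle stays pushed well down, more than half of its travel: finish like that, fingers still on the knob, without letting go. Do not disturb the other things on the bench.

Things in the scene. Friction and masses are not known exactly. Their poses are not given: they have to be found in the camera images.
- knob: black twelve-sided knob, 39.4 mm across, 38 mm tall, about 60 g, standing bore-down on the table between the caliper's jaws. Origin: centre of its underside; z up. The D-shaped bore opens in the underside, 20 mm deep: 15.6 mm across, its flat 4.7 mm from the axis on the +x side; the first 3 mm at the mouth are 1.6 mm wider all round.
- knob_pointer (a point): outer end, on the knob's top, of the white pointer line that runs from the centre towards the knob's +x: it points to the side where the bore's flat is. 18 mm from the axis, 38 mm above the underside.
- caliper: steel bench caliper fixed flat on the table. Origin on the table; its y runs along the beam (24 mm wide, 210 mm long, top 16 mm above the table, centred 74 mm to +x of the origin). Its two jaws reach from the beam towards -x, to 14 mm beyond the origin, and lie 6 to 16 mm above the table. The knob stands near the point (0, -35 mm) of this frame.
- fixed_face (a point): middle of the fixed jaw's measuring face, 11 mm above the table, 64 mm to the caliper's -y of its origin; the face is square to y and looks to +y. Axes as the caliper's.
- jaw: the caliper's sliding jaw with its orange tab. Axes as the caliper's; its origin coincides with the caliper's when wide open and moves to the caliper's -y as it closes. 1.5 N of friction, no spring: it stays where it is left and can be slid back. Shut on the knob, the knob against the fixed jaw, its origin stands about 41 mm to -y.
- jaw_face (a point): middle of the sliding jaw's measuring face, 11 mm above the table; square to y, it looks to -y, towards the knob. Axes as the caliper's.
- jaw_tab (a point): centre of the top of the upright orange tab on the sliding jaw, 54 mm above the table; axes as the caliper's. The tab is 14 mm thick along y (the sliding direction), 22 mm wide along x and 36 mm tall (18 to 54 mm above the table).
- valve: aluminium steam-valve module fixed on the table: base plate 150 x 130 x 6 mm, block 130 x 110 mm, top 55 mm above the table (58 mm on a collar of 24 mm radius round the spindle), pipe stubs on the sides. Origin on the table under the spindle.
- shaft: the valve's upright D-spindle on its round steel shoulder (34 mm across). Origin: centre of the shoulder's top, 70 mm above the table; z up. It is sprung: it can be pushed straight down 10 mm to a hard stop (4 N at first, 11 N at the end), and this origin moves with it. It does not turn. A fitted knob rests with its underside on the shoulder, its x axis along this x axis.
- shaft_tip (a point): centre of the top of the brass D-spindle, 18 mm above the shoulder; axes as the shaft's. The spindle is 14 mm across with its flat 4 mm from the axis on the +x side; its top 3 mm are 1.5 mm smaller all round. A red tick on the shoulder and a red line on the block's top beside it mark the flat's side.
- screw_cup: bystander: steel cup, 54 mm wide, 45 mm tall, open top; origin under its centre
- screwdriver: bystander: screwdriver with a red handle, 170 mm long, lying; origin under its middle, x along it
- tamper: bystander: turned steel tamper standing, 58 mm wide, 88 mm tall; origin under its centre
- grease_jar: bystander: white jar with a blue lid, 60 mm wide, 60 mm tall; origin under its centre
- gasket_ring: bystander: black rubber ring, 70 mm wide, 9 mm tall, lying flat; origin under its centre
- basket: bystander: small steel bowl-shaped filter basket, 60 mm wide, 26 mm tall; origin under its centre
- wrench: bystander: steel wrench, 180 mm long, lying; origin under its middle, x along it
- cleaner: bystander: white bottle with red cap and blue label, 56 mm wide, 140 mm tall; origin under its centre
Mind the look-alikes: they are no part of the job. Several things look just like the knob: the one meant starts farthest to the robot's left.

How it is judged:
On the way, in this order (a step that is already met when the one before it is completed fails the run):
1. the knob is nipped between the caliper's sliding jaw and its fixed jaw (contact force between jaw and knob above 1.5 N and y of knob in the frame of caliper below -0.042 m), for 0.2 s.
2. the knob sits fully home on the D-spindle, flat to flat (horizontal distance between knob and shaft below 0.003 m and z of knob in the frame of shaft between -0.003 and 0.0025 m and angle between the x axis of knob and the x axis of shaft, either way round below 0.3 rad and angle between knob's own z axis and vertical below 0.1 rad), for 0.2 s.
At the end, for the whole second after the job is handed in: The knob is on the spindle: axis within 3 mm, underside within 3 mm of the shoulder, flats matched within 0.3 rad, upright within 0.1 rad; the fingers touch it with over 2 N and press it so that the spindle stays at least 5 mm down with over 4 N between knob and spindle (all of step 2 and z of shaft in the frame of valve below 0.065 m and contact force between knob and shaft above 4 N and contact force between the fingers and knob above 2 N); the arm keeps its last pose, push and grip.
It fails at once if another thing on the bench is shifted by more than 40 mm (distance of any of screw_cup, screwdriver, tamper, grease_jar, gasket_ring, basket, wrench, cleaner from where it was at the start of the episode above 0.04 m).
It also fails if it takes over 54 s, if anything falls off the work surface, if the arm or the gripper's body presses on something with over 40 N, if the wrist force passes 120 N, or if a joint passes its speed limit or range.

## Working session

There is one attempt and no reset: what is moved stays moved. The work goes in short steps, Python scripts to look and compute and a tool call to move; the robot and the scene stay as the last step left them, time stands still between calls to the robot, and variables do not carry over. Pictures are saved under pics/ and viewed, about 8 in all and at most 12, crops included, and the job is handed in when it is done.

Besides the shell and the picture viewer there is one more tool, called in YAML: its name, and indented under it one key for each argument. carry_out: Moves the arm, as the interface text tells. Its arguments: {"type":"object","properties":{"steps":{"type":"array","items":{"type":"array","items":{"type":"array","items":{"type":"number"}}}},"squeeze":{"type":"number"}},"required":["steps"]}

```bash
mkdir -p pics
python3 - <<'E'
from plant import manip
import cv2,numpy as np
print(manip.state(), manip.grasp_offset)
ims=[]
for n in("scene","side","wrist"):
    c=manip.capture(n); np.savez(f"pics/{n}0.npz",**c); cv2.imwrite(f"pics/{n}0.png",c["frame"][:,:,::-1])
    print(n,{k:np.round(v,4).tolist() for k,v in c.items() if k!="frame"})
E
```

```text
{'time': 0.0, 'joint_positions': array([-1.05581468e-01,  4.91575121e-01,  1.55944886e+00, -1.03822612e-05,
        1.09165016e+00, -1.05590300e-01]), 'qd': array([ 0.00098747,  0.00193287,  0.00143976, -0.00209369, -0.00011079,
        0.00137739]), 'tau': array([-2.53899279e-04, -6.18447447e+01, -2.61596632e+01, -1.41405640e-04,
        4.01603000e-03, -9.44706159e-06]), 'tcp_pos': array([6.24787667e-01, 5.44433577e-05, 2.30718261e-01]), 'ee_rot': array([-3.14148738e+00, -2.13988210e-05,  1.69079736e-03]), 'force': array([-0.15841794,  0.22184145,  0.39119202]), 'wrist_torque': array([0.0049449 , 0.04169586, 0.04887732]), 'grip_width': 0.08568926693521076} 0.0187
scene {'camera_matrix': [[347.8251, 0.0, 257.9508], [0.0, 347.8251, 191.1836], [0.0, 0.0, 1.0]], 'dist_coeffs': [0.0333, 0.0, 0.0, 0.0, 0.0], 'view': [[-0.8673, 0.4974, 0.0205, 0.4995], [0.2668, 0.4991, -0.8244, -0.0833], [-0.4203, -0.7095, -0.5656, 1.2295], [0.0, 0.0, 0.0, 1.0]]}
side {'camera_matrix': [[390.1085, 0.0, 249.254], [0.0, 390.1085, 193.3166], [0.0, 0.0, 1.0]], 'dist_coeffs': [-0.1102, 0.0, 0.0, 0.0, 0.0], 'view': [[-0.8609, -0.5085, -0.0163, 0.4873], [-0.3125, 0.5537, -0.7718, 0.2535], [0.4015, -0.6594, -0.6356, 0.9107], [0.0, 0.0, 0.0, 1.0]]}
wrist {'camera_matrix': [[279.1156, 0.0, 256.3184], [0.0, 279.1156, 194.4775], [0.0, 0.0, 1.0]], 'dist_coeffs': [-0.0423, 0.0, 0.0, 0.0, 0.0], 'mount': [[1.0, 0.0001, -0.0006, -0.0012], [0.0001, 0.954, 0.2997, -0.076], [0.0006, -0.2997, 0.954, -0.1431], [0.0, 0.0, 0.0, 1.0]]}
```

View pics/scene0.png

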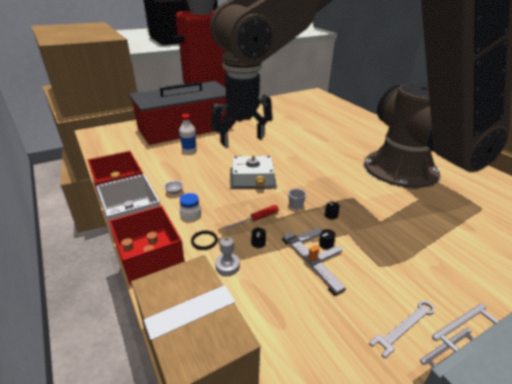

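View pics/side0.png

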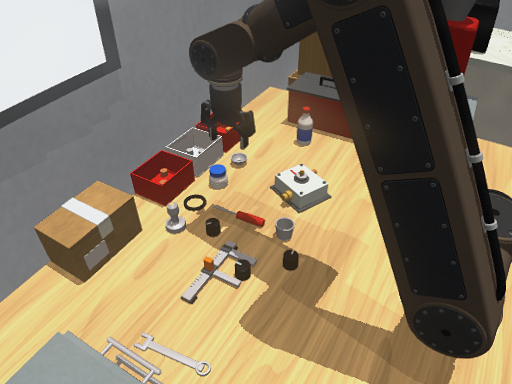

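The scene view shows the knob at (327,239) between the jaws, the orange tab at (313,252) and the spindle at (253,161). In the side view they are at (242,270), (209,263) and (302,176). I'll triangulate these.

```bash
cat > h.py <<'E'
import numpy as np,cv2
from scipy.spatial.transform import Rotation as R
def cam(c,st=None):
    V=c["view"] if "view" in c else None
    if V is None:
        T=np.eye(4);T[:3,:3]=R.from_rotvec(st["ee_rot"]).as_matrix();T[:3,3]=st["tcp_pos"]
        V=np.linalg.inv(T@c["mount"])
    return c["camera_matrix"],c["dist_coeffs"],V
def ray(cm,uv):
    K,D,V=cm;p=cv2.undistortPoints(np.array([[uv]],float),K,D)[0,0]
    d=V[:3,:3].T@np.array([*p,1]);return -V[:3,:3].T@V[:3,3],d/np.linalg.norm(d)
def tri(obs):
    A=0;b=0;P=[]
    for cm,uv in obs:
        o,d=ray(cm,uv);M=np.eye(3)-np.outer(d,d);A=A+M;b=b+M@o;P.append((M,o))
    x=np.linalg.solve(A,b);return x,[np.linalg.norm(M@(x-o)) for M,o in P]
def onz(cm,uv,z):
    o,d=ray(cm,uv);return o+d*(z-o[2])/d[2]
def proj(cm,X):
    K,D,V=cm;return cv2.projectPoints(np.array(X,float).reshape(-1,3),V[:3,:3],V[:3,3],K,D)[0][:,0]
def shot(name,tag,crop=None,scale=1):
    from plant import manip
    st=manip.state();c=manip.capture(name)
    f=c["frame"][:,:,::-1]
    cv2.imwrite(f"pics/{tag}.png",f);cm=cam(c,st)
    np.savez(f"pics/{tag}.npz",K=cm[0],D=cm[1],V=cm[2],frame=f)
    if crop: x0,y0,x1,y1=crop;cv2.imwrite(f"pics/{tag}c.png",cv2.resize(f[y0:y1,x0:x1],None,fx=scale,fy=scale,interpolation=cv2.INTER_CUBIC))
    return cm
def load(tag):
    z=np.load(f"pics/{tag}.npz");return z["K"],z["D"],z["V"]
E
python3 - <<'E'
from h import *
a=cam(np.load("pics/scene0.npz"));b=cam(np.load("pics/side0.npz"))
for n,p,q in [("knobtop",(327,234),(243,265)),("tab",(313,247),(209,258)),("spindle",(253,157),(302,172)),("beamA",(287,238),(232,246)),("beamB",(340,289),(187,298)),("knob2",(332,205),(291,254)),("knob3",(259,231),(212,221)),("tamper",(227,240),(173,205)),("cup",(297,192),(285,223))]:
    x,e=tri([(a,p),(b,q)]);print(n,x.round(3),np.round(e,4))
E
```

```text
knobtop [0.478 0.179 0.032] [0.0011 0.0011]
tab [0.553 0.216 0.052] [0.001 0.001]
spindle [ 0.489 -0.187  0.078] [0.0014 0.0014]
beamA [ 0.554  0.114 -0.001] [0.0012 0.0012]
beamB [0.551 0.317 0.01 ] [0.001 0.001]
knob2 [0.389 0.091 0.035] [0.0017 0.0017]
knob3 [0.629 0.095 0.041] [0.0018 0.0018]
tamper [0.732 0.129 0.081] [0.0009 0.0009]
cup [0.449 0.005 0.045] [0.0005 0.0005]
```

carry_out:
  steps:
    - [[0,0,0,-2.8,-4.8,0,8.5],[0,0,0,-2.8,-4.8,0,8.5],[0,0,0,-2.8,-4.8,0,8.5],[0,0,0,-2.8,-4.8,0,8.5],[0,0,0,0,0,0,8.5]]

```text
time: 0.78
tcp_pos: [0.5094, 0.1967, 0.2295]
ee_rot: [-3.142, 0.003, 0.004]
force: [0.9, -1.3, 0.6]
grip_width: 0.0851
```

Run:
```python
from h import *
from plant import manip
s=manip.state();print(s["tcp_pos"],s["ee_rot"],s["time"])
shot("wrist","w1",(100,60,500,384),2)
```

```text
[0.50944025 0.19668248 0.22948042] [-3.14155346  0.00346462  0.00426872] 0.775
```

View pics/w1c.png

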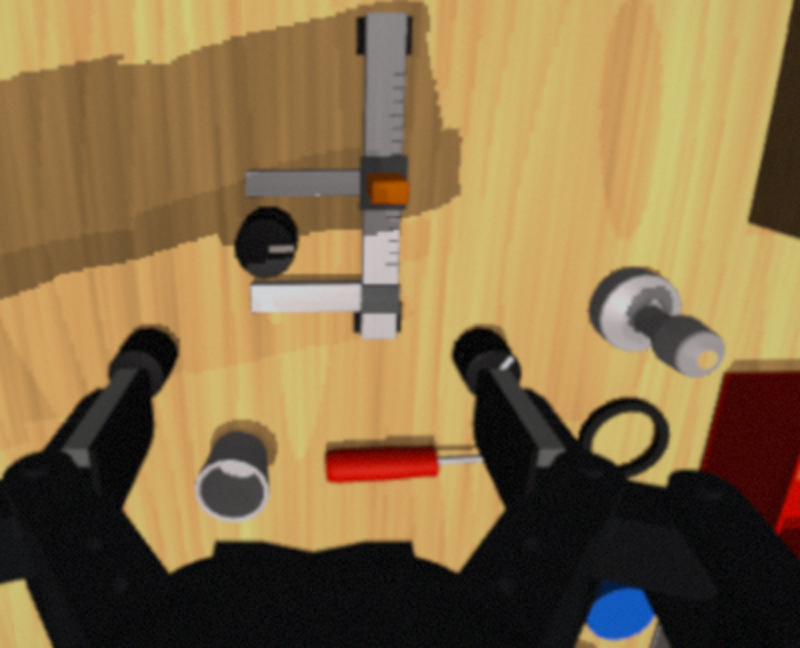

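The wrist view shows the knob top at about crop (270,248), with its pointer end at (293,247). The tab is near (389,190) and the fixed jaw's upper edge is at v≈284. The beam runs straight up the picture.

Run:
```python
from h import *
m=load("w1");a=cam(np.load("pics/scene0.npz"));b=cam(np.load("pics/side0.npz"))
f=lambda u,v:(100+u/2,60+v/2)
for n,p,z in [("knob c",(269,249),.038),("ptr in",(269,250),.038),("ptr out",(293,247),.038),("knobL",(237,245),.038),("knobR",(297,245),.038),
 ("fixtopR",(358,284),.016),("fixtopL",(252,284),.016),("fixbotL",(252,278),.006),("slideLowL",(247,196),.016),("slideLowR",(358,196),.016),("beam topL",(366,14),.016),("beam topR",(408,14),.016),("beam botL",(362,337),.016),("beam botR",(396,337),.016),("tab nearL",(372,203),.054),("tab nearR",(408,203),.054),("tab farR",(408,181),.054)]:
    print(n,onz(m,f(*p),z).round(4))
print("tab tri",tri([(m,f(389,191)),(a,(313,247)),(b,(209,258))]))
print("knob tri",tri([(m,f(269,249)),(a,(327,234)),(b,(243,265))]))
print("px tcp",proj(m,[[.509,.197,.2295]]))
```

```text
knob c [0.4804 0.1806 0.038 ]
ptr in [0.4804 0.18   0.038 ]
ptr out [0.4953 0.1819 0.038 ]
knobL [0.4606 0.1832 0.038 ]
knobR [0.4978 0.1832 0.038 ]
fixtopR [0.538 0.15  0.016]
fixtopL [0.4664 0.1501 0.016 ]
fixbotL [0.4653 0.151  0.006 ]
slideLowL [0.4652 0.21   0.016 ]
slideLowR [0.5367 0.2099 0.016 ]
beam topL [0.5392 0.3184 0.016 ]
beam topR [0.5641 0.3184 0.016 ]
beam botL [0.5417 0.1109 0.016 ]
beam botR [0.5654 0.1109 0.016 ]
tab nearL [0.5419 0.2125 0.054 ]
tab nearR [0.5627 0.2125 0.054 ]
tab farR [0.5621 0.2252 0.054 ]
tab tri (array([0.55264755, 0.21744108, 0.05229202]), [np.float64(0.0019180755009111565), np.float64(0.0011415626342359654), np.float64(0.0018590150515221378)])
knob tri (array([0.47875417, 0.17899911, 0.03153091]), [np.float64(0.0010835162440089206), np.float64(0.0013274113602707695), np.float64(0.0011364581972591393)])
px tcp [[257.75319958 245.83435321]]
```

carry_out:
  steps:
    - [[0,0,0,4.3,-2.2,2,4.2],[0,0,0,0,0,5,4.2],[0,0,0,0,0,5,4.2],[0,0,0,0,0,3,4.2],[0,0,0,0,0,0,4.2]]
  squeeze: 40

```text
time: 1.45
tcp_pos: [0.5589, 0.2133, 0.0753]
ee_rot: [3.141, -0.013, 0.001]
force: [-0.4, 0.3, 0.3]
grip_width: 0.0422
```

Run:
```python
from h import *
from plant import manip
s=manip.state();print(s["tcp_pos"],s["ee_rot"],s["time"])
m=shot("wrist","w2",(100,60,500,384),2)
print(proj(m,[[.5525,.219,.054],[.48,.18,.038]]))
```

```text
[0.5589091  0.21325023 0.07527594] [ 3.14141639e+00 -1.26138489e-02  1.39317164e-03] 1.45
[[248.15286381 222.39897814]
 [151.84488249 263.01796286]]
```

View pics/w2c.png

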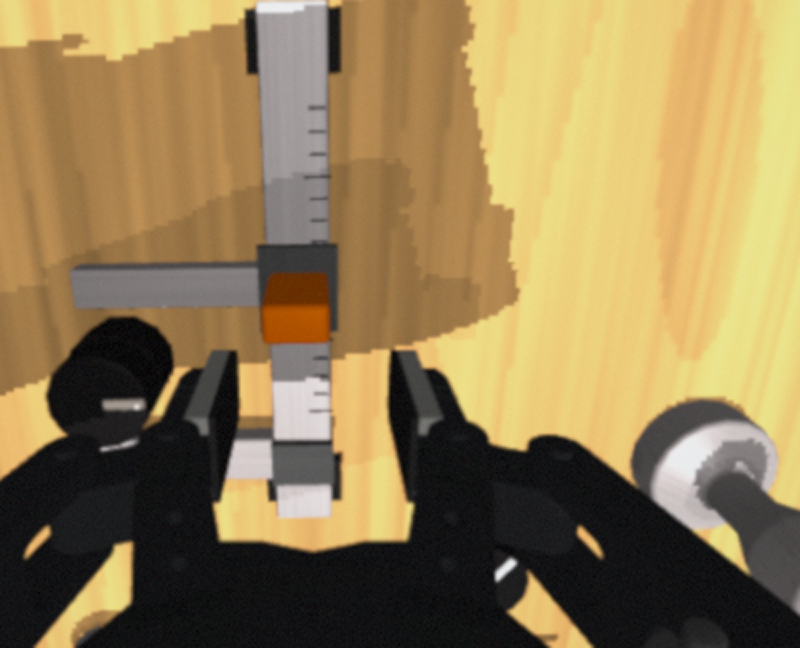

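The tab top is at crop (297,323), which matches the prediction. I'll descend and grip it.

carry_out:
  steps:
    - [[0,0,0,-0.6,-0.6,1.5,4.2],[0,0,0,0,0,3,4.2],[0,0,0,0,0,0,1.5],[0,0,0,0,0,0,1.5],[0,0,0,0,0,0,1.5]]
  squeeze: 40

```text
time: 2.12
tcp_pos: [0.5533, 0.2199, 0.0338]
ee_rot: [-3.141, 0.012, -0.008]
force: [5.8, -2.3, -18.7]
grip_width: 0.0211
```

Run:
```python
from h import *
m=load("w2");f=lambda u,v:(100+u/2,60+v/2)
print(onz(m,f(103,404),.038),onz(m,f(146,406),.038),onz(m,f(98,394),.038))
```

```text
[0.47985191 0.18085951 0.038     ] [0.49582155 0.18001352 0.038     ] [0.47852763 0.18504808 0.038     ]
```

carry_out:
  steps:
    - [[0,0,0,0,0.8,0,1.5],[0,0,0,0,0.6,0,1.5],[0,0,0,0,0.4,0,1.5]]

```text
time: 2.5
tcp_pos: [0.5535, 0.2013, 0.0338]
ee_rot: [-3.14, 0.012, -0.01]
force: [2.8, 2.7, -16.4]
grip_width: 0.0209
```

carry_out:
  steps:
    - [[0,0,0,0,0.2,0,1.5],[0,0,0,0,0.2,0,1.5]]

```text
time: 2.75
tcp_pos: [0.5536, 0.1986, 0.0338]
ee_rot: [-3.138, 0.015, -0.011]
force: [-0.3, 29.5, -19.5]
grip_width: 0.0214
```

carry_out:
  steps:
    - [[0,0,0,0,0.1,0,1.5],[0,0,0,0,0.1,0,1.5],[0,0,0,0,0.1,0,1.5]]

```text
time: 3.12
tcp_pos: [0.5535, 0.199, 0.0338]
ee_rot: [-3.134, 0.014, -0.013]
force: [2.3, 10.3, -16.9]
grip_width: 0.0211
```

Run:
```python
from h import *
from plant import manip
s=manip.state();print(s["tcp_pos"],s["force"],s["time"])
m=shot("wrist","w3",(60,160,310,360),3)
print(proj(m,[[.479,.170,.038]]))
```

```text
[0.55353925 0.19901408 0.03379808] [  2.26658852  10.29066032 -16.91525403] 3.125
[[133.38430834 294.52000268]]
```

View pics/w3c.png

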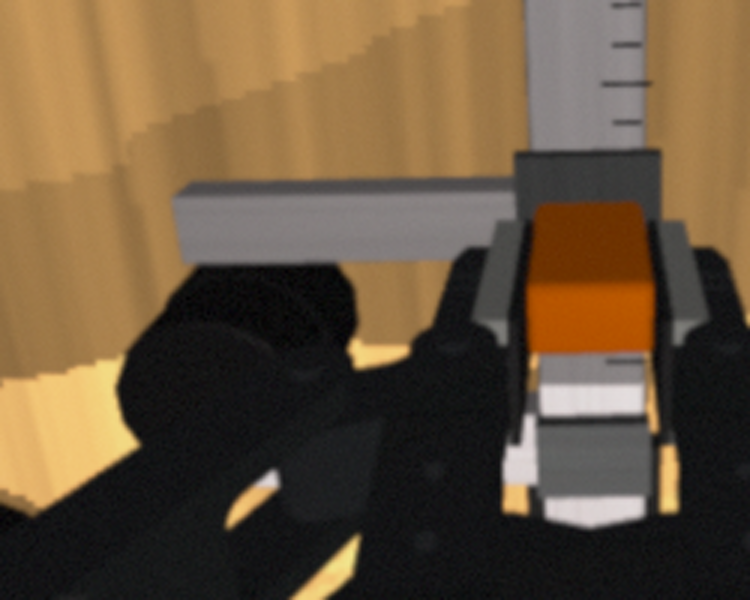

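The knob is nipped against the jaw, with the jaw edge meeting it at about crop (270,262). I'll press once more to be sure, then slide the jaw back and release it.

carry_out:
  steps:
    - [[0,0,0,0,0.2,0,1.5],[0,0,0,0,0.2,0,1.5],[0,0,0,0,0.2,0,1.5]]

```text
time: 3.55
tcp_pos: [0.5536, 0.1989, 0.0338]
ee_rot: [-3.127, 0.014, -0.017]
force: [2.4, 20.7, -18.2]
grip_width: 0.021
```

carry_out:
  steps:
    - [[0,0,0,0,-1.0,0,1.5],[0,0,0,0,-1.0,0,1.5],[0,0,0,0,0,0,4.2],[0,0,0,0,0,0,4.2],[0,0,0,0,0,-4,4.2]]

```text
time: 4.18
tcp_pos: [0.5531, 0.2188, 0.0752]
ee_rot: [-3.128, 0.014, -0.015]
force: [-0.4, 0.3, -0.5]
grip_width: 0.0419
```

carry_out:
  steps:
    - [[0,0,0,-3.7,2.4,-3,6.5],[0,0,0,-3.7,2.5,0,6.5],[0,0,0,0,0,0,6.5]]
  squeeze: 60

```text
time: 4.55
tcp_pos: [0.4785, 0.1688, 0.1096]
ee_rot: [-3.125, 0.016, -0.031]
force: [0.5, -0.0, 0.6]
grip_width: 0.0649
```

```bash
cat >> h.py <<'E'
def go(xyz,yaw=0.):
    "tool move (deg,cm) from present pose to tool-down pose; yaw = world angle of tool x"
    from plant import manip
    s=manip.state();A=R.from_rotvec(s["ee_rot"]);B=R.from_euler("z",yaw)*R.from_rotvec([np.pi,0,0])
    d=A.inv().apply(np.array(xyz)-s["tcp_pos"])*100
    x=A.as_matrix()[:,0]
    print("t",round(s["time"],2),"tcp",s["tcp_pos"].round(4),"yaw",np.arctan2(x[1],x[0]).round(3),"F",s["force"].round(1),"w",round(s["grip_width"],4),"| turn",np.degrees((A.inv()*B).as_rotvec()).round(2),"shift",d.round(2))
E
python3 - <<'E'
from h import *
m=shot("wrist","w4",(100,110,400,335),2.6)
go([.479,.170,.012])
print(proj(m,[[.479,.170,.038],[.497,.170,.038]]))
E
```

```text
t 4.6 tcp [0.4803 0.1695 0.1098] yaw -0.01 F [0.8 0.5 0.5] w 0.065 | turn [-0.94 -1.24 -0.58] shift [-0.34  0.11  9.77]
[[256.72956842 204.4600123 ]
 [278.76533627 204.10632467]]
```

View pics/w4c.png

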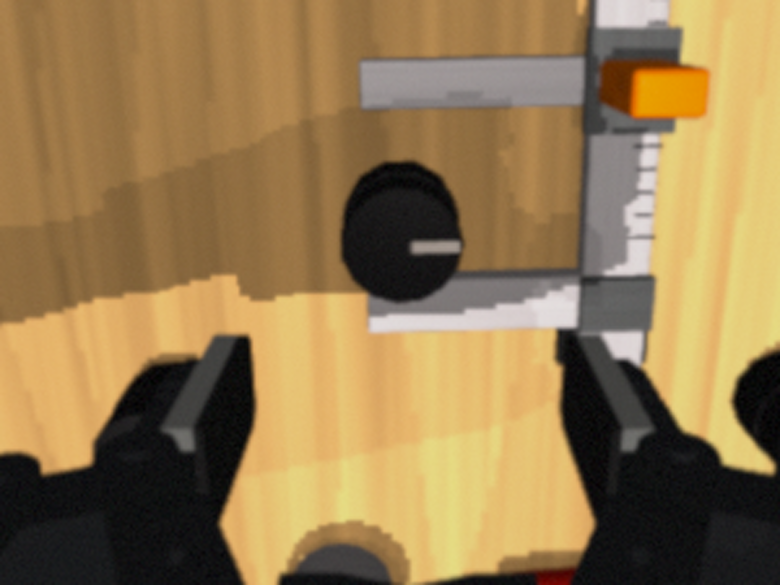

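The knob top is at crop (402,242), with its pointer running horizontally to (460,246). The knob lies at about (0.4775, 0.1705). I'll level the tool, descend and grip.

carry_out:
  steps:
    - [[-0.9,-1.2,-0.6,-0.4,0.1,2,6.5],[0,0,0,0,0,0,6.5]]

```text
time: 4.85
tcp_pos: [0.478, 0.1692, 0.0887]
ee_rot: [-3.141, -0.001, -0.002]
force: [-0.1, -0.4, -1.6]
grip_width: 0.0647
```

```bash
python3 -c "
from h import *
go([.4775,.1705,.012])"
```

```text
t 4.85 tcp [0.478  0.1692 0.0887] yaw 0.001 F [-0.1 -0.4 -1.6] w 0.0647 | turn [-0.01 -0.07  0.05] shift [-0.06 -0.13  7.67]
```

carry_out:
  steps:
    - [[0,0,0,-0.1,-0.1,4,6.5],[0,0,0,0,0,3.6,6.5],[0,0,0,0,0,0,3],[0,0,0,0,0,0,3],[0,0,0,0,0,0,3]]
  squeeze: 60

```text
time: 5.48
tcp_pos: [0.4797, 0.1718, 0.0116]
ee_rot: [-3.141, -0.004, -0.004]
force: [0.1, -0.3, 0.0]
grip_width: 0.0381
```

carry_out:
  steps:
    - [[0,0,0,0,0,0,3],[0,0,0,0,0,-5,3],[0,0,0,0,0,-5,3],[0,0,0,0,0,-5,3],[0,0,0,0,0,0,3]]

```text
time: 6.1
tcp_pos: [0.48, 0.1721, 0.1693]
ee_rot: [-3.14, -0.004, -0.01]
force: [-0.5, -0.2, -1.6]
grip_width: 0.0377
```

Run:
```python
from h import *
go([.489,-.187,.2])
m=shot("wrist","w5",(160,170,360,320),3.9)
```

```text
t 6.1 tcp [0.48   0.1721 0.1693] yaw 0.003 F [-0.5 -0.2 -1.6] w 0.0377 | turn [-0.06 -0.35  0.16] shift [ 0.82 35.91 -3.11]
```

View pics/w5c.png

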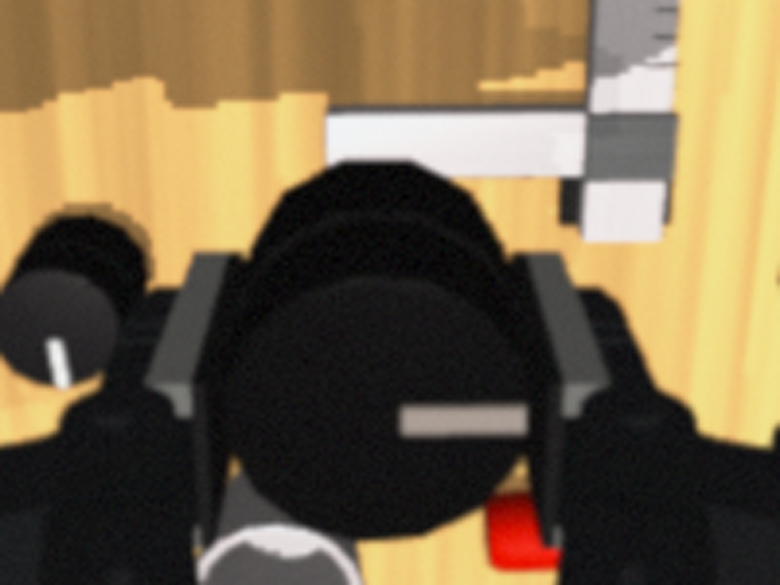

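The knob is gripped on its flats, and the pointer (400–528, 420) runs along tool +x. Next I'll move near the valve and look at the spindle's flat.

carry_out:
  steps:
    - [[0,0,0,0,4,-3,3],[0,0,0,0,5,-3,3],[0,0,0,0,5.5,-2,3],[0,0,0,0,5.5,0,3],[0,0,0,0,5.5,0,3]]

```text
time: 6.78
tcp_pos: [0.4782, -0.0875, 0.2449]
ee_rot: [-3.141, -0.015, 0.007]
force: [0.9, 0.9, -1.9]
grip_width: 0.0378
```

carry_out:
  steps:
    - [[0,0,0,0.3,5.5,0,3],[0,0,0,0.3,5.5,0,3],[0,0,0,0,4,0,3],[0,0,0,0,0,0,3]]

```text
time: 7.28
tcp_pos: [0.4833, -0.2452, 0.2392]
ee_rot: [-3.137, -0.007, 0.018]
force: [0.4, 1.4, -0.3]
grip_width: 0.038
```

Run:
```python
from h import *
go([.489,-.187,.2])
m=shot("wrist","w6",(130,70,390,265),3)
K,D,V=load("w5")
# knob centre line in tool frame from w5: height of the top = TCP+26.4mm
p5=np.array([.48,.1721,.1693]);f=lambda u,v:(160+u/3.9,170+v/3.9)
for q in [(400,420),(528,420)]: print((onz((K,D,V),f(*q),.1693+.0264)-p5).round(4))
print(proj(m,[[.489,-.187,.088]]))
```

```text
t 7.28 tcp [ 0.4833 -0.2452  0.2392] yaw 0.005 F [ 0.4  1.4 -0.3] w 0.038 | turn [-0.26  0.64  0.27] shift [ 0.64 -5.8   3.94]
[ 0.0016 -0.003   0.0264]
[ 0.0176 -0.0031  0.0264]
[[265.07153924 125.89466782]]
```

View pics/w6c.png

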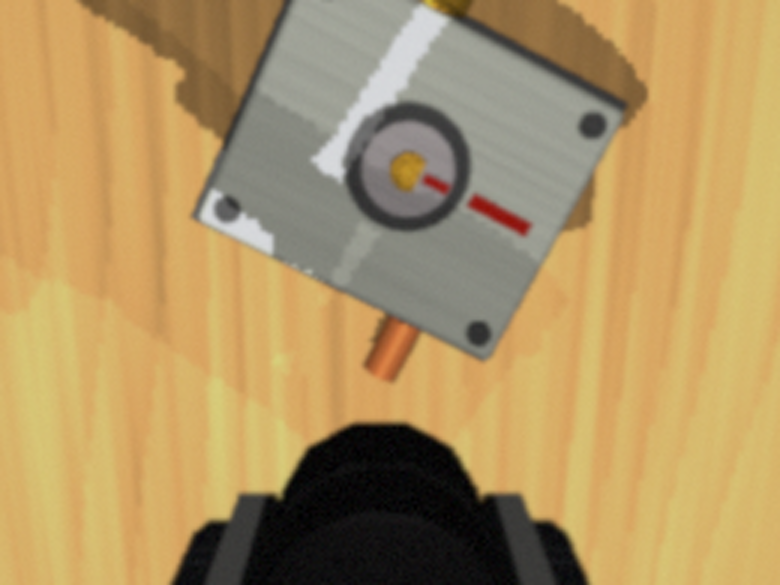

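The spindle tip is at crop (406,172). The red line runs from (470,201) to (528,230), so the flat's side points right and slightly down.

Run:
```python
from h import *
m=load("w6");f=lambda u,v:(130+u/3,70+v/3)
c=onz(m,f(406,171),.088);a=onz(m,f(470,201),.055);b=onz(m,f(528,230),.055);s=onz(m,f(408,168),.070)
t=onz(m,f(424,180),.070);t2=onz(m,f(450,190),.070)
e=[onz(m,f(*q),.055) for q in [(197,216),(487,358),(624,107)]]
print(c,s,a,b)
for d in (b-a,b-c,t2-c,b-s,e[1]-e[0]): print(np.arctan2(d[1],d[0]))
d=e[2]-e[1];print(np.arctan2(d[1],d[0])-np.pi/2)
go([c[0],c[1],.2],-.46)
A=cam(np.load("pics/scene0.npz"));B=cam(np.load("pics/side0.npz"))
print(tri([(m,f(406,171)),(A,(253,157)),(B,(302,172))]))
```

```text
[ 0.48928441 -0.18811157  0.088     ] [ 0.49035695 -0.18815409  0.07      ] [ 0.51476026 -0.20129976  0.055     ] [ 0.53772112 -0.21225127  0.055     ]
-0.4450497117746954
-0.46234761671263097
-0.44095332743391313
-0.4706340533492203
-0.4573117845304223
-0.448983059292446
t 7.33 tcp [ 0.4832 -0.2439  0.2392] yaw 0.006 F [-1.   0.6 -1.4] w 0.038 | turn [-0.13  0.73 26.67] shift [ 0.69 -5.56  3.94]
(array([ 0.48937453, -0.18822187,  0.07754588]), [np.float64(0.0005493875883793762), np.float64(0.001666250977403201), np.float64(0.0012958876355927559)])
```

carry_out:
  steps:
    - [[0,0.7,9,0.7,-5.5,2,3],[0,0,9,0,0,2,3],[0,0,8,0,0,2,3],[0,0,0,0,0,0,3]]

```text
time: 7.82
tcp_pos: [0.4886, -0.1825, 0.1756]
ee_rot: [-3.054, 0.71, 0.007]
force: [-0.3, -0.1, -0.6]
grip_width: 0.0381
```

```bash
python3 -c "
from h import *
go([.4906,-.1858,.120],-.45)"
```

```text
t 7.83 tcp [ 0.4886 -0.1825  0.1756] yaw -0.457 F [-0.3 -0.1 -0.6] w 0.0381 | turn [-0.28  0.34 -0.4 ] shift [0.36 0.23 5.56]
```

carry_out:
  steps:
    - [[-0.3,0.3,-0.4,0.4,0.2,4,3],[0,0,0,0,0,2,3],[0,0,0,0,0,0,3]]

```text
time: 8.2
tcp_pos: [0.4922, -0.1844, 0.116]
ee_rot: [3.066, -0.681, 0.002]
force: [0.4, 0.4, -0.3]
grip_width: 0.038
```

Run:
```python
from h import *
go([.4906,-.1858,.105],-.45)
a=shot("side","s7",(252,130,352,220),4); b=shot("scene","c7",(208,110,308,200),4)
w=shot("wrist","w7",(180,160,340,304),2.5)
I=[cv2.imread(f"pics/{n}c.png") for n in("s7","c7")]
cv2.imwrite("pics/v7.png",np.hstack(I))
from plant import manip
z=manip.state()["tcp_pos"][2]-.012
print(proj(a,[[.4895,-.188,z],[.4895,-.188,z+.038],[.4895,-.188,.07]]),proj(b,[[.4895,-.188,z],[.4895,-.188,z+.038],[.4895,-.188,.07]]))
```

```text
t 8.2 tcp [ 0.4922 -0.1844  0.116 ] yaw -0.437 F [ 0.4  0.4 -0.3] w 0.038 | turn [ 0.02 -0.09  0.73] shift [-0.09  0.19  1.1 ]
[[302.65724301 164.92381411]
 [303.54531823 154.33541007]
 [301.85220323 174.43613293]] [[252.74267679 148.85375082]
 [252.88906141 137.86080972]
 [252.61082791 158.73063382]]
```

View pics/v7.png

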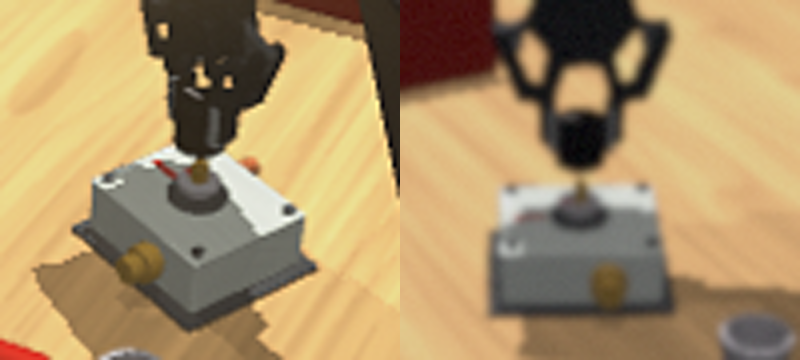

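Both views show the knob hanging over the spindle. I'll make a small correction and start lowering.

carry_out:
  steps:
    - [[0,0,0.7,-0.1,0.2,0.6,3],[0,0,0,0,0,0.5,3],[0,0,0,0,0,0.5,3]]

```text
time: 8.72
tcp_pos: [0.4917, -0.1869, 0.1026]
ee_rot: [3.059, -0.702, 0.012]
force: [0.0, 0.2, -1.1]
grip_width: 0.0376
```

```bash
python3 -c "
from h import *
go([.4906,-.1858,.082],-.45)"
```

```text
t 8.72 tcp [ 0.4917 -0.1869  0.1026] yaw -0.451 F [ 0.   0.2 -1.1] w 0.0376 | turn [ 0.04 -0.47 -0.08] shift [-0.16 -0.05  2.06]
```

carry_out:
  steps:
    - [[0,-0.4,0,-0.15,0,0.3,3],[0,0,0,0,0,0.4,3]]

```text
time: 8.98
tcp_pos: [0.4902, -0.1862, 0.095]
ee_rot: [3.061, -0.703, 0.0]
force: [0.2, 0.1, -0.1]
grip_width: 0.038
```

```bash
python3 -c "
from h import *
go([.4906,-.1858,.082],-.45)"
```

```text
t 8.97 tcp [ 0.4902 -0.1862  0.095 ] yaw -0.451 F [ 0.2  0.1 -0.1] w 0.038 | turn [ 0.04 -0.03 -0.07] shift [ 0.01 -0.05  1.3 ]
```

There's no force at 5 mm below the tip height, so the knob is entering the spindle. Continuing down.

carry_out:
  steps:
    - [[0,0,0,0,0,0.5,3],[0,0,0,0,0,0.5,3]]

```text
time: 9.22
tcp_pos: [0.4905, -0.1864, 0.0848]
ee_rot: [3.061, -0.702, 0.002]
force: [-0.4, 1.8, 6.8]
grip_width: 0.0377
```

carry_out:
  steps:
    - [[0,0,0,0,0,0.4,3],[0,0,0,0,0,0.3,3]]

```text
time: 9.48
tcp_pos: [0.491, -0.1867, 0.0775]
ee_rot: [3.061, -0.702, 0.004]
force: [-0.2, 0.4, 3.5]
grip_width: 0.0381
```

carry_out:
  steps:
    - [[0,0,0,0,0,0.3,3],[0,0,0,0,0,0.2,3],[0,0,0,0,0,0.2,3]]

```text
time: 9.85
tcp_pos: [0.4911, -0.1867, 0.0708]
ee_rot: [3.061, -0.702, 0.004]
force: [-0.6, 0.8, 9.2]
grip_width: 0.0377
```

Run:
```python
from h import *
go([.4906,-.1858,.074],-.45)
a=shot("side","s8",(252,130,352,220),4); b=shot("scene","c8",(208,110,308,200),4)
w=shot("wrist","w8",(180,180,340,300),2.5)
I=[cv2.imread(f"pics/{n}c.png") for n in("s8","c8")]
cv2.imwrite("pics/v8.png",np.vstack([np.hstack(I),cv2.resize(cv2.imread("pics/w8c.png"),(800,600))[200:440]]))
```

```text
t 9.85 tcp [ 0.4911 -0.1867  0.0708] yaw -0.451 F [-0.6  0.8  9.2] w 0.0377 | turn [ 0.04 -0.18 -0.06] shift [-0.08 -0.06 -0.32]
```

View pics/v8.png

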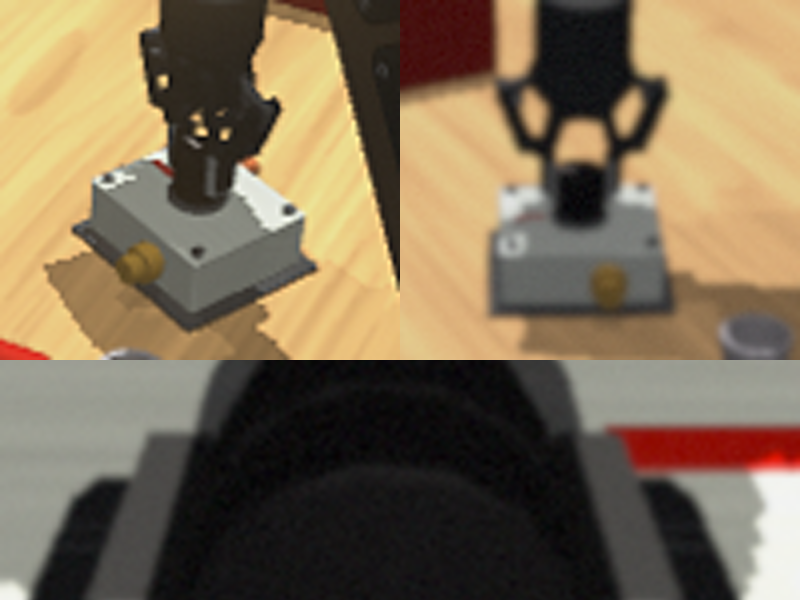

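carry_out:
  steps:
    - [[0,0,0,0,0,0.1,3],[0,0,0,0,0,0,3]]

```text
time: 10.25
tcp_pos: [0.4911, -0.1866, 0.0708]
ee_rot: [3.06, -0.702, 0.006]
force: [-1.3, 0.5, 8.5]
grip_width: 0.0379
```

carry_out:
  steps:
    - [[0,0,0,0,0,0.15,3],[0,0,0,0,0,0.1,3]]

```text
time: 10.5
tcp_pos: [0.4911, -0.1867, 0.0704]
ee_rot: [3.06, -0.702, 0.008]
force: [-4.3, 1.1, 20.6]
grip_width: 0.0382
```

The force rose sharply within 0.4 mm, so the spindle is at its hard stop with the knob home. I'll ease to a steady hold and hand in.

carry_out:
  steps:
    - [[0,0,0,0,0,0.05,3],[0,0,0,0,0,0.05,3],[0,0,0,0,0,0.05,3]]

```text
time: 10.88
tcp_pos: [0.491, -0.1867, 0.0705]
ee_rot: [3.06, -0.702, 0.009]
force: [-2.0, 0.9, 12.0]
grip_width: 0.0376
```

Run:
```python
from h import *
from plant import manip
go([.4911,-.1867,.0704],-.45)
s=manip.state()
if s["force"][2]>6 and s["tcp_pos"][2]<.0735: print(manip.close_job())
```

```text
t 10.88 tcp [ 0.491  -0.1867  0.0705] yaw -0.451 F [-2.   0.9 12. ] w 0.0376 | turn [ 0.06 -0.37 -0.05] shift [0.01 0.   0.01]
the job is handed in; nothing more can be done
None
```

I nipped the knob in the caliper, fitted it flat-to-flat on the D-spindle, and handed the job in at 10.9 s with the fingers still pressing it down. The hand-in gives no verdict, so success rests on the checks below.

- **Caliper check:** I gripped the orange tab and slid the jaw about 21 mm until it stopped. The wrist read 10–30 N during two pushes of about 0.4 s or more, and the picture showed the jaw face against the knob. I then slid the jaw back 2 cm.
- **Turn and fit:** I gripped the knob on its flats with 60 N and turned it so its pointer lay at −0.451 rad. The red line and the block's edges had measured about −0.45 rad. It entered the spindle without jamming.
- **Final hold:** The wrist force rose from about 9 N to 21 N within 0.4 mm, which suggests the spindle is at its hard stop, about 10 mm down. The final push was 12 N, with the tool upright to about 0.4°.

- **Force mismatch:** The push read only 3.5 N about 4 mm into the stroke, where the spring should have given about 7 N. I put this down to motion and sensor offset. The heights and the hard stop agree with the knob being fully home, but I did not measure the seating directly.
- **Other things on the bench:** The tool passed well above them and I saw no contact, but I did not measure their positions again.

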